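# Press the specimen carrier down and slide it under the leaf spring of the clamping stage

### The job

The flat carrier with the clay disc waits on the sprung bed of the clamping stage, too high to go under the two side lips and the leaf spring. With the fingertips press down hard on its ribbed thumb pad and, still pressing, push it along the channel under lips and spring until its front is fully home against the end stop, then let go so that it stays clamped there. Do not lift the carrier out of the channel, keep your fingers off the leaf spring, and leave the tins, the brush and the grooving tool around the stage where they are.

Things in the scene. Friction and masses are not known exactly. Their poses are not given: they have to be found in the camera images.
- stage: Grey base plate 250 x 120 x 10 mm fixed to the table, with an aluminium channel on it. Origin: centre of its underside, on the table; its +x is the direction in which the carrier must slide, z up. Side rails (inner faces 67 mm, outer faces 91 mm apart, tops 34 mm above the table) run from x = -125 to +95 mm.
- bed (a joint): Sprung steel plate, the channel floor (x = -121 to +94 mm of the stage). 0 = fully up (top 26 mm above the table), 0.010 m = fully down on its stop (top 16 mm). It pushes up with 8 N when up, 16 N when down: holding the carrier down takes about 14 N, 15 to 25 N is good. When let go under the lips the carrier is lifted against them and the bed stays at about 0.0075.
- leaf: Steel leaf spring, 26 mm wide, hinged on top of the end stop, over the middle of the channel. Toe (lowest point, 26 mm above the table) at x = +62 mm of the stage; upturned nose ends at x = +47 mm, 36 mm above the table. The pressed-down carrier lifts it by itself; it then bears down with about 3 to 7 N and drags. Origin: on its hinge.
- carrier: Loose carrier of slippery grey plastic (friction about 0.2), 0.16 kg: slab 130 (x) x 64 (y) x 12 (z) mm with a 40 mm clay disc let into its front half. Origin: centre of its underside; +x is its front, along the stage's +x. Its rear part (x = -64 to -15 mm) is raised as a thumb pad. At the start it lies on the raised bed. Fully home its origin is at x = +30 mm of the stage.
- pad (a point): Centre of the carrier's ribbed thumb pad, on its top face (42 mm along the slide, 64 mm across), 22 mm above the carrier's underside: 48 mm above the table at the start, 38 mm with the bed fully down. A ridge across the pad's front, 8 mm high, has its rear face 20.5 mm ahead of this point; fingertips can push forward against it. Axes as the carrier's.
- nose (a point): Middle of the carrier's front face, 6 mm above its underside; 65 mm ahead of its origin.
- stop (a point): Middle of the end stop's face, at x = +95 mm of the stage; the carrier's front comes to lie against it. The stop's top is 40 mm above the table.
- tin: Bystander: white lidded moisture tin, 57 mm diameter, 38 mm high, on the table beside the stage. Origin: centre of its underside.
- spare_tin: Bystander: white lidded moisture tin, 57 mm diameter, 38 mm high, on the table beyond the end-stop end of the stage. Origin: centre of its underside.
- brush: Bystander: flat wooden brush, 160 mm long, 32 mm wide, 11 mm high, lying beside the stage. Origin: centre of its underside.
- tool: Bystander: curved grooving tool, 111 mm long, 21 mm high, lying beside the stage. Origin: centre of its underside.
- mouth (a point): Middle of the opening under the two side lips, at their underside, 30.5 mm above the table, x = +45 mm of the stage. From there to x = +95 mm each rail carries a lip reaching 7 mm inward, top 35.5 mm above the table. The lips' front is square and blunt: a carrier pressed down by less than 7.5 mm is stopped by it. Axes as the stage's.
There are look-alikes about, which are no part of the job. What is shaped like the carrier but blue is not meant.

How it is judged:
By the outcome, as a careful person would: the job done as asked, in the order asked, and still so for the second after the job is handed in, with the robot touching nothing.
It also fails if it takes over 32 s, if anything falls off the work surface, if the arm or the gripper's body presses on something with over 40 N, if the wrist force passes 120 N, or if a joint passes its speed limit or range.

### The arm

A 6-joint arm with a two-finger parallel gripper is mounted at the origin on a cart in front of the work surface, level with it; the furniture and walls round the work are solid. World frame = base frame: x ahead of the robot, y to its left, z up, the work surface at z = 0. Lengths are in mm, angles in degrees, forces in N, time in s.
With the tool pointing down it reaches from about 375 to 975 mm from the base axis. Payload 3.8 kg.
Tool frame: the origin (TCP) lies at the very end of the fingers, on their centre line; the grasp point (between the pads) lies 19 mm behind it; z points along the fingers, y is the direction in which the jaws open and shut (so a half turn about z gives the same grasp; the last joint's range is limited). The gripper opens to 88 mm and grips with 3 to 60 N. Pads are 18 mm wide; open, the fingers measure 123 mm over their backs; the gripper's body (75 mm by 187 mm) begins 45 mm behind the grasp point.
Start: joints at [-70.124, 15.12, 91.902, -0, 72.978, -2.114], TCP at [252.746, -625.889, 214.006] pointing down, gripper open.
Joint ranges: [-150.88, 150.88], [-54.13, 125.18], [17.81, 147.31], [-75.09, 255.09], [0, 152.58], [-146.25, 146.25]. Speed limits (degrees/s): [147.25, 147.25, 180, 180, 180, 180].

### API

Orientations are given as [roll, pitch, yaw] about the fixed x, y, z axes, in that order (R = Rz(yaw) Ry(pitch) Rx(roll)).
In Python, from bench import manip, cams gives the robot as it stands.
- The arm moves only by the shell command python3 -m jog 'ROWS' [FORCE]. ROWS is JSON, a list of rows, each an object with "jaw": the gripper command: -1 is fully open, 1 is shut, values between are in proportion; "delta_pos": the shift along the world's x, y, z in units of 25 mm (1.0 is 25 mm), a list of three; "delta_rot": the turn, a rotation vector about the world's x, y, z in units of 5 degrees (1.0 is 5 degrees), a list of three. In form: [{"jaw": jaw, "delta_pos": [dx, dy, dz], "delta_rot": [rx, ry, rz]}, ...]. A call has 1 to 12 rows; each row shifts and turns the commanded pose from where the row before left it; what a row does not reach is not made up. A row lasts 1/12 s, in which the tool goes at most 41.7 mm and 7.16 degrees, less where a joint would pass 70% of its speed; a pose out of reach is approached as far as the arm can. A call is refused whole if a number of a shift passes 1 or a number of a turn 1, either way. A call with a gripper value outside its range is refused whole. The fingers move at their own pace and stop on an object; FORCE is the grip in N (left out, the last holds). Time passes only in rows, so rows that do not move let the fingers close. It gives the time, the measured TCP pose, the force and the opening at its end, in the units of the state.
- manip.read_state(): the state, without advancing time (a new reading comes with each control period).
- cams.grab_frame(name): name is "side" or "top" or "wrist"; returns a dict with "image" (384x512x3 uint8, red, green, blue), "intrinsics" (3x3 intrinsics, pixels), "R" (3x3) and "t" (3): a world point X has camera coordinates R X + t. Camera axes: x right, y down, z forward; pixel columns grow to the right and rows downward; lengths in mm; the calibration is good to about 2 mm. A picture is of the moment at which its call begins. There is no depth.
- manip.sign_off(): hands the job in, once; it reports no verdict.
The state is a dict: "time_s": time; "joints": joint angles; "joint_vel": joint speeds; "tau": joint torques, N m; "ee_pos": TCP position; "tool_rot": TCP orientation; "wrist_force": force on the tool from outside, world axes, zero at the start; "torque": the same for the moment, N m; "gripper_width": finger opening in mm.
Only numpy, scipy, OpenCV 4.12 (cv2) and the standard library are available. Lean on these libraries where they do the work, as an engineer would, in place of code of your own. Each camera call takes 0.05 s, during which the arm holds its last target.

## Working session

There is one attempt and no reset: what is moved stays moved. The work goes in short steps, Python scripts to look and compute and a shell command to move; the robot and the scene stay as the last step left them, time stands still between calls to the robot, and variables do not carry over. Pictures are saved under pics/ and viewed, and the job is handed in when it is done.

```bash
mkdir -p pics; ls; python3 - <<'E'
from bench import manip, cams
import cv2, json
for n in ["side","top","wrist"]:
    f=cams.grab_frame(n); cv2.imwrite(f"pics/{n}0.png",f["image"][:,:,::-1])
    print(n,f["intrinsics"],f["R"],f["t"])
print(manip.read_state())
E
```

```text
pics
side [[372.83773287   0.         249.43827154]
 [  0.         372.83773287 189.57567015]
 [  0.           0.           1.        ]] [[ 0.99945345 -0.0330038   0.00188283]
 [-0.01176424 -0.40832817 -0.91275939]
 [ 0.03089334  0.91223838 -0.40849326]] [-500.07693434   89.93395488  835.19733749]
top [[465.6127621    0.         259.20753707]
 [  0.         465.6127621  185.47372536]
 [  0.           0.           1.        ]] [[-0.00615288 -0.99968965  0.02414017]
 [-0.99580892  0.00392253 -0.09137396]
 [ 0.09125091 -0.02460121 -0.99552401]] [ 23.17720599 498.21737008 882.32394833]
wrist [[298.77094154   0.         258.95752077]
 [  0.         298.77094154 192.25917993]
 [  0.           0.           1.        ]] [[ 0.37360434 -0.92758679 -0.00159278]
 [-0.87716854 -0.35385474  0.32459539]
 [-0.30165401 -0.11987311 -0.94585163]] [-674.22905792  -44.31538823  390.93203801]
{'time_s': 0.15, 'joints': array([-7.01242962e+01,  1.51592763e+01,  9.19617856e+01,  6.93382682e-04,
        7.29775236e+01, -2.11528728e+00]), 'joint_vel': array([ 2.06381382e-02, -2.63556047e-02, -1.29859568e-01,  3.01461346e-02,
       -8.01907662e-02, -7.79099203e-05]), 'tau': array([ 3.69453883e-04, -5.02847242e+01, -3.57468438e+01,  7.28403032e-02,
        2.48982687e-02, -1.02607155e-04]), 'ee_pos': array([ 252.55360707, -625.34522879,  212.98776022]), 'tool_rot': array([-1.79901506e+02, -4.30102699e-03,  2.19907839e+01]), 'wrist_force': array([-0.81507651, -0.10443092, -0.04710231]), 'torque': array([-0.01497537,  0.0086274 ,  0.0129906 ]), 'gripper_width': 88.11129083614621}
```

View pics/top0.png

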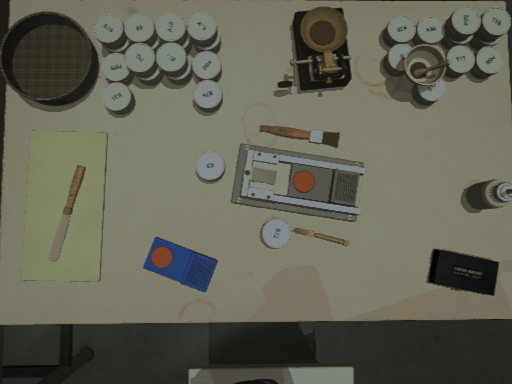

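View pics/side0.png

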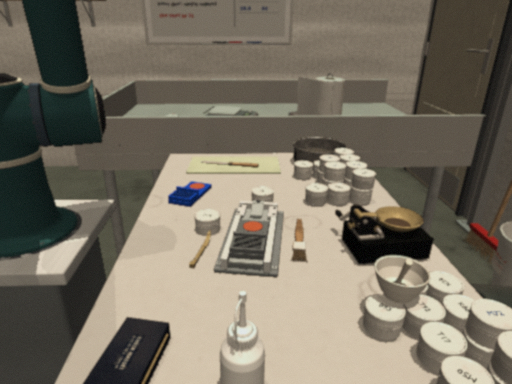

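The top view shows two carrier-like things. The grey one is in the channel, with its disc at (304,182) and its pad at (345,187). The blue one lies loose at (181,264). The grey one fits the description, since it is on the stage and not blue. I'll confirm this in an enlarged crop.

```bash
python3 - <<'E'
import cv2
a=cv2.imread("pics/top0.png")[135:230,225:370]
cv2.imwrite("pics/top0c.png",cv2.resize(a,None,fx=5.5,fy=5.5,interpolation=cv2.INTER_CUBIC))
a=cv2.imread("pics/side0.png")[180:285,180:320]
cv2.imwrite("pics/side0c.png",cv2.resize(a,None,fx=5.5,fy=5.5,interpolation=cv2.INTER_CUBIC))
E
```

```text
(no output)
```

View pics/top0c.png

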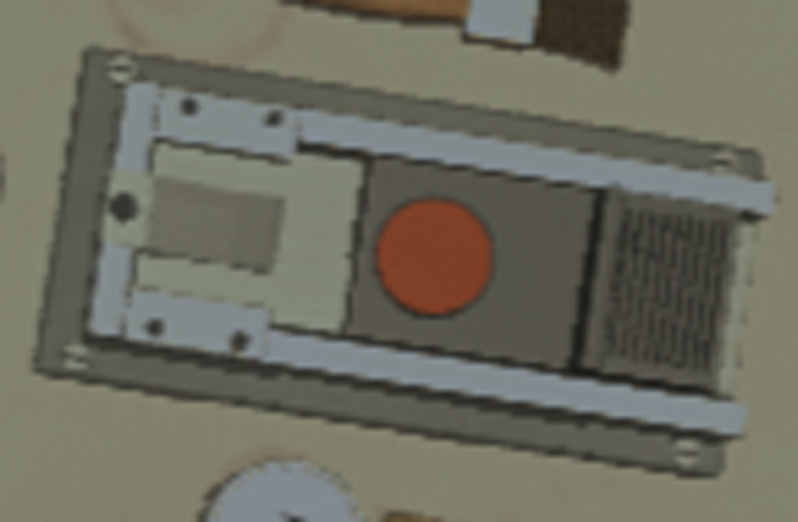

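View pics/side0c.png

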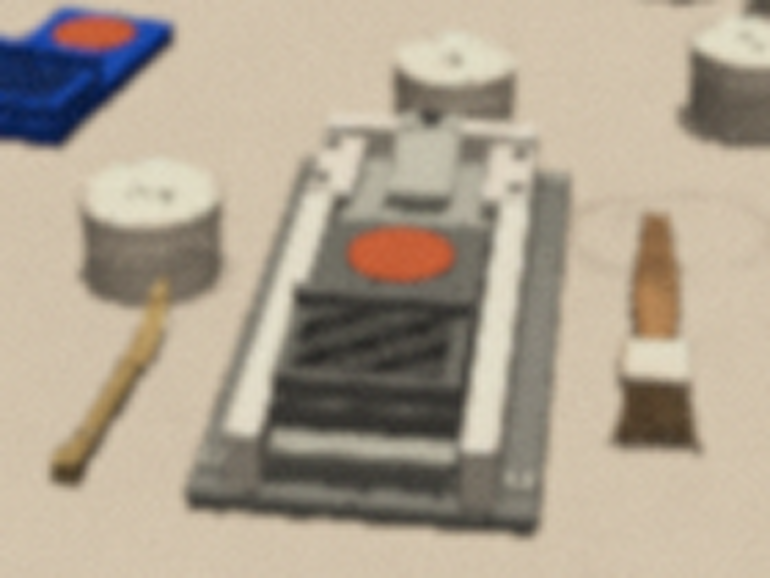

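```bash
cat > h.py <<'E'
import numpy as np
from bench import manip, cams
def unproj(f,uv,z):
    K,R,t=f["intrinsics"],f["R"],f["t"]
    c=-R.T@t; d=R.T@np.linalg.inv(K)@np.array([uv[0],uv[1],1.])
    return c+d*(z-c[2])/d[2]
def proj(f,X):
    p=f["intrinsics"]@(f["R"]@np.asarray(X,float)+f["t"]); return p[:2]/p[2]
E
python3 - <<'E'
from h import *
from scipy.optimize import least_squares
def up(u,v,ox,oy): return ((u+.5)/5.5-.5+ox,(v+.5)/5.5-.5+oy)
T=[((125,-60,10),(88,47)),((125,60,10),(35,372)),((-125,60,10),(722,476)),((-125,-60,10),(765,150)),
((-125,-45.5,34),(776,183)),((-125,-33.5,34),(772,216)),((-125,33.5,34),(748,403)),((-125,45.5,34),(741,437))]
S=[((-125,60,10),(188,500)),((-125,-60,10),(535,530)),((125,-60,10),(570,176)),((-125,45.5,34),(225,432)),((-125,-45.5,34),(500,457))]
ft=cams.grab_frame("top");fs=cams.grab_frame("side")
P=lambda p,X:np.array([p[0]+np.cos(p[2])*X[0]-np.sin(p[2])*X[1],p[1]+np.sin(p[2])*X[0]+np.cos(p[2])*X[1],X[2]])
def mk(t,s):
  def r(p):
    o=[]
    if t: o+=[proj(ft,P(p,X))-up(*uv,225,135) for X,uv in T]
    if s: o+=[proj(fs,P(p,X))-up(*uv,180,180) for X,uv in S]
    return np.array(o).ravel()
  return r
for t,s in[(1,0),(0,1),(1,1)]:
  q=least_squares(mk(t,s),[500,-90,1.5]); print(t,s,q.x[:2],np.degrees(q.x[2]),np.round(q.fun.reshape(-1,2),1).tolist())
p=q.x
# carrier: front top edge (365,160)-(345,330), z=38 ; ridge top front edge ; pad rear edge
for n,a,z in[("front",(355,245),38),("disc",(434,256),38),("padrear",(728,280),48),("ridge",(590,280),56)]:
  w=unproj(ft,up(*a,225,135),z); d=w[:2]-p[:2]; print(n,w,d@[np.cos(p[2]),np.sin(p[2])],d@[-np.sin(p[2]),np.cos(p[2])])
E
```

```text
1 0 [506.02656441 -55.52230033] 80.9451427236021 [[-0.8, -0.5], [-0.7, 0.1], [0.1, 0.6], [0.2, 0.1], [0.3, -0.3], [0.3, -0.2], [0.1, 0.0], [0.5, 0.0]]
0 1 [505.73469034 -60.89937336] 81.07688335440402 [[-1.1, -0.7], [1.3, -1.1], [0.4, -0.3], [-0.4, 1.3], [-0.1, 0.5]]
1 1 [506.02251702 -56.51919123] 80.96386331225541 [[-0.4, -0.4], [-0.2, 0.2], [0.6, 0.6], [0.7, 0.1], [0.8, -0.3], [0.8, -0.2], [0.6, 0.0], [1.1, 0.0], [-0.9, -2.2], [1.0, -2.6], [0.4, -1.2], [-0.3, -0.1], [-0.3, -1.0]]
front [508.8736521  -36.37278482  38.        ] 20.344170819214238 0.3483906585280868
disc [504.92130983 -63.89889958  38.        ] -7.461075048507198 -0.07149696487948788
padrear [ 495.21257644 -164.29345784   48.        ] -108.13451281834378 -6.25095959540145
ridge [ 494.67313041 -115.01761922   56.        ] -59.55493694702232 2.0209253970257763
```

The grey carrier is confirmed. Its front edge is at crop (355,245), the ridge at (590,280) and the pad's rear at (728,280). The stage is at about (506,-56) mm with yaw 81°. The carrier origin is at about stage x = -45, so the pad centre is near stage x = -87. I'll approach high with the jaws closing.

```bash
python3 -m jog '[{"jaw":1,"delta_pos":[0.2,0.95,0],"delta_rot":[0,0,0.98]},{"jaw":1,"delta_pos":[0.2,0.95,0],"delta_rot":[0,0,0.98]},{"jaw":1,"delta_pos":[0.2,0.95,0],"delta_rot":[0,0,0.98]},{"jaw":1,"delta_pos":[0.2,0.95,0],"delta_rot":[0,0,0.98]},{"jaw":1,"delta_pos":[0.2,0.95,0],"delta_rot":[0,0,0.98]},{"jaw":1,"delta_pos":[0.2,0.95,0],"delta_rot":[0,0,0.98]},{"jaw":1,"delta_pos":[0.2,0.95,0],"delta_rot":[0,0,0.98]},{"jaw":1,"delta_pos":[0.2,0.95,0],"delta_rot":[0,0,0.98]},{"jaw":1,"delta_pos":[0.2,0.95,0],"delta_rot":[0,0,0.98]},{"jaw":1,"delta_pos":[0.2,0.95,0],"delta_rot":[0,0,0.98]},{"jaw":1,"delta_pos":[0.2,0.95,0],"delta_rot":[0,0,0.98]},{"jaw":1,"delta_pos":[0.2,0.95,0],"delta_rot":[0,0,0.98]}]' 40
python3 -m jog '[{"jaw":1,"delta_pos":[0.6,0.67,0],"delta_rot":[0,0,0]},{"jaw":1,"delta_pos":[0.6,0.67,0],"delta_rot":[0,0,0]},{"jaw":1,"delta_pos":[0.6,0.67,0],"delta_rot":[0,0,0]},{"jaw":1,"delta_pos":[0.6,0.67,0],"delta_rot":[0,0,0]},{"jaw":1,"delta_pos":[0.6,0.67,0],"delta_rot":[0,0,0]},{"jaw":1,"delta_pos":[0.6,0.67,-0.2],"delta_rot":[0,0,0]},{"jaw":1,"delta_pos":[0.6,0.67,-0.4],"delta_rot":[0,0,0]},{"jaw":1,"delta_pos":[0.6,0.67,-0.6],"delta_rot":[0,0,0]},{"jaw":1,"delta_pos":[0.6,0.67,-0.6],"delta_rot":[0,0,0]},{"jaw":1,"delta_pos":[0.6,0.67,-0.6],"delta_rot":[0,0,0]},{"jaw":1,"delta_pos":[0.6,0.67,-0.6],"delta_rot":[0,0,0]},{"jaw":1,"delta_pos":[0.6,0.67,-0.4],"delta_rot":[0,0,0]}]'
python3 - <<'E'
from h import *
import cv2
print(manip.read_state())
for n in ["wrist","side","top"]:
    f=cams.grab_frame(n); im=f["image"][:,:,::-1]
    if n=="side": im=cv2.resize(im[150:290,170:340],None,fx=4,fy=4)
    cv2.imwrite(f"pics/{n}1.png",im)
    if n=="wrist": np.savez("w1.npz",**f)
E
```

```text
time_s: 1.25
ee_pos: [312.7, -339.7, 214.0]
tool_rot: [180.0, 0.0, 81.0]
wrist_force: [-0.5, -0.6, -0.2]
gripper_width: 10.3
time_s: 2.25
ee_pos: [492.5, -138.6, 127.5]
tool_rot: [-179.9, -0.0, 80.8]
wrist_force: [0.3, -0.1, -0.5]
gripper_width: 0.5
{'time_s': 2.25, 'joints': array([-1.85100564e+01,  1.63426362e+00,  1.16837965e+02, -2.15766925e-03,
        6.16226704e+01, -9.30512301e+00]), 'joint_vel': array([ 28.12905405,  19.50605094,  -7.25370073,  -0.15390555,
       -12.93070484,  27.97156502]), 'tau': array([ -2.04635091, -36.58568859, -32.58242369,   0.12465355,
         0.18441309,  -0.49997276]), 'ee_pos': array([ 492.51082598, -138.64229602,  127.46149673]), 'tool_rot': array([-1.79906043e+02, -1.34726255e-02,  8.07960827e+01]), 'wrist_force': array([ 0.31255804, -0.06019985, -0.54210583]), 'torque': array([-0.0307868 , -0.05342437,  0.03938102]), 'gripper_width': 0.45071003182136476}
```

View pics/wrist1.png

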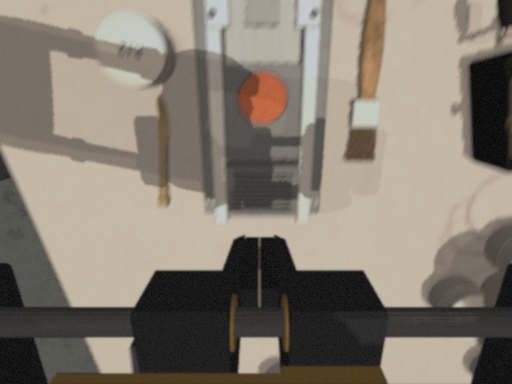

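View pics/side1.png

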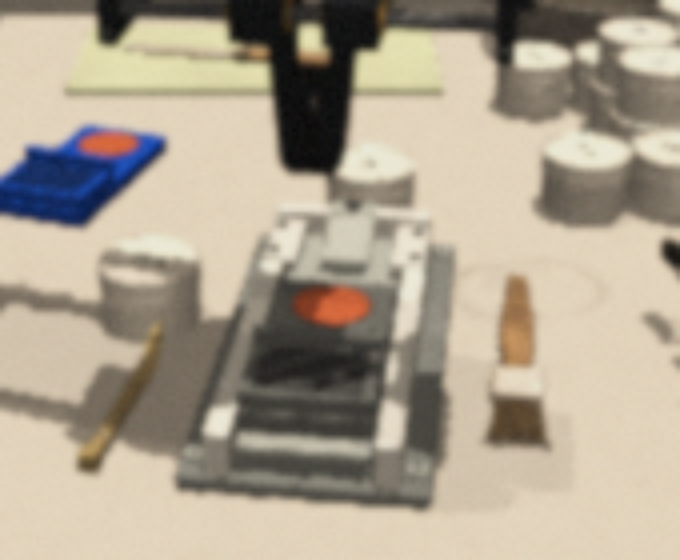

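The fingers hang closed at the channel centreline. The wrist view shows the disc at (263,98) and the pad around (263,187), with the rail ends at about row 220. I'll measure more finely from an enlarged crop.

```bash
python3 - <<'E'
import cv2
a=cv2.imread("pics/wrist1.png")[60:230,180:340]
cv2.imwrite("pics/wrist1c.png",cv2.resize(a,None,fx=3.5,fy=3.5,interpolation=cv2.INTER_CUBIC))
E
```

```text
(no output)
```

View pics/wrist1c.png

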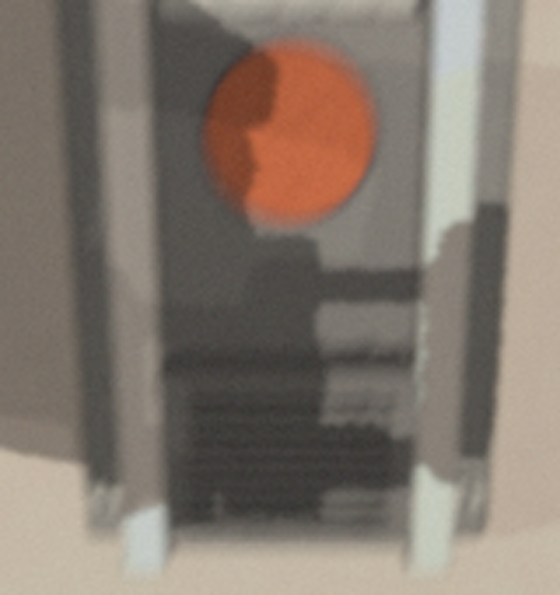

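The arm was still settling, so I'll take one static frame and fit from that.

```bash
python3 - <<'E'
from h import *
import cv2
f=cams.grab_frame("wrist"); np.savez("w2.npz",**f)
print(manip.read_state()["ee_pos"],manip.read_state()["tool_rot"])
cv2.imwrite("pics/wrist2.png",f["image"][:,:,::-1])
a=f["image"][60:230,180:340,::-1]
cv2.imwrite("pics/wrist2c.png",cv2.resize(a,None,fx=3.5,fy=3.5,interpolation=cv2.INTER_CUBIC))
E
```

```text
[ 492.49028296 -139.63807164  128.74664799] [-1.79932558e+02  1.62484055e-02  8.08840821e+01]
```

View pics/wrist2c.png

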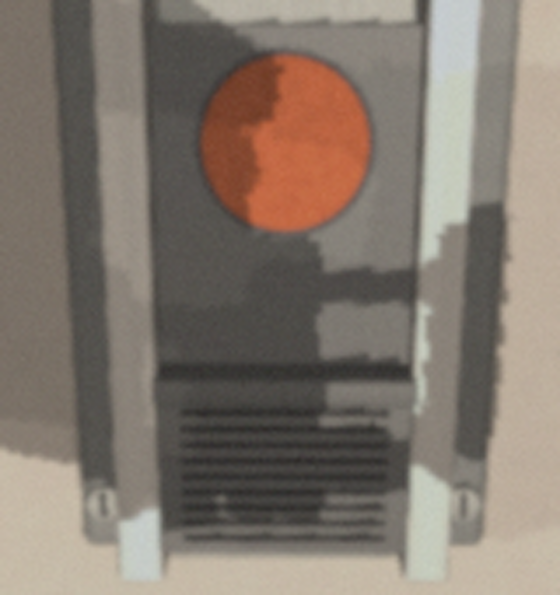

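```bash
python3 - <<'E'
from h import *
f=dict(np.load("w2.npz"))
up=lambda u,v:((u+.5)/3.5-.5+180,(v+.5)/3.5-.5+60)
a=np.radians(81);e=np.array([np.cos(a),np.sin(a)]);n=np.array([-e[1],e[0]])
o=np.array([506,-56.])
for nm,p,z in[("railL",(141,579),34),("railR",(428,579),34),("disc",(287,142),38),("front",(288,22),38),("padrear",(285,546),48),("ridgefronttop",(285,376),56),("railLfar",(122,180),34),("railRfar",(447,180),34)]:
  w=unproj(f,up(*p),z)[:2]; print(nm,w,(w-o)@e,(w-o)@n)
E
```

```text
railL [ 448.06291074 -172.26723591] -123.8991508689942 39.035584699687654
railR [ 526.72507249 -184.75812679] -123.93078495504601 -40.61212113711833
disc [506.11845879 -63.94743651] -7.831059341846693 -1.3602533478580017
front [510.44189718 -37.94543248] 18.527151645993836 -1.5628534393350577
padrear [ 489.99843909 -162.71970119] -107.90900019370316 -0.8900842257378819
ridgefronttop [ 497.36707575 -115.89164357] -60.50476494110623 -0.8424785957313855
railLfar [464.91726708 -66.46796397] -16.76584130962109 38.939385965151416
railRfar [543.32003964 -79.02078862] -16.899224077417067 -40.461812780188424
```

The wrist camera agrees to within 1–2 mm. The stage centreline is offset about -0.9 mm, the pad centre is about (493.4,-141.5), and the carrier origin is about stage x = -45. Now I'll descend to just above the pad, 6 mm ahead of its centre.

```bash
python3 -m jog '[{"jaw":1,"delta_pos":[0.07,0.16,-0.6],"delta_rot":[0,0,0]},{"jaw":1,"delta_pos":[0,0,-0.6],"delta_rot":[0,0,0]},{"jaw":1,"delta_pos":[0,0,-0.6],"delta_rot":[0,0,0]},{"jaw":1,"delta_pos":[0,0,-0.6],"delta_rot":[0,0,0]},{"jaw":1,"delta_pos":[0,0,-0.4],"delta_rot":[0,0,0]},{"jaw":1,"delta_pos":[0,0,-0.2],"delta_rot":[0,0,0]},{"jaw":1,"delta_pos":[0,0,0],"delta_rot":[0,0,0]},{"jaw":1,"delta_pos":[0,0,0],"delta_rot":[0,0,0]}]'
python3 -m jog '[{"jaw":1,"delta_pos":[0,0,-0.1],"delta_rot":[0,0,0]},{"jaw":1,"delta_pos":[0,0,-0.1],"delta_rot":[0,0,0]},{"jaw":1,"delta_pos":[0,0,-0.1],"delta_rot":[0,0,0]},{"jaw":1,"delta_pos":[0,0,0],"delta_rot":[0,0,0]},{"jaw":1,"delta_pos":[0,0,0],"delta_rot":[0,0,0]}]'
python3 - <<'E'
from h import *
import cv2
f=cams.grab_frame("side"); im=f["image"][:,:,::-1]
cv2.imwrite("pics/side3.png",cv2.resize(im[150:290,170:340],None,fx=4,fy=4))
E
```

```text
time_s: 3.12
ee_pos: [494.7, -136.4, 54.6]
tool_rot: [180.0, 0.0, 80.8]
wrist_force: [0.4, 0.0, 0.5]
gripper_width: 0.4
time_s: 3.53
ee_pos: [494.4, -135.8, 46.4]
tool_rot: [-180.0, -0.0, 80.8]
wrist_force: [-0.4, -0.8, 0.1]
gripper_width: 0.6
```

View pics/side3.png

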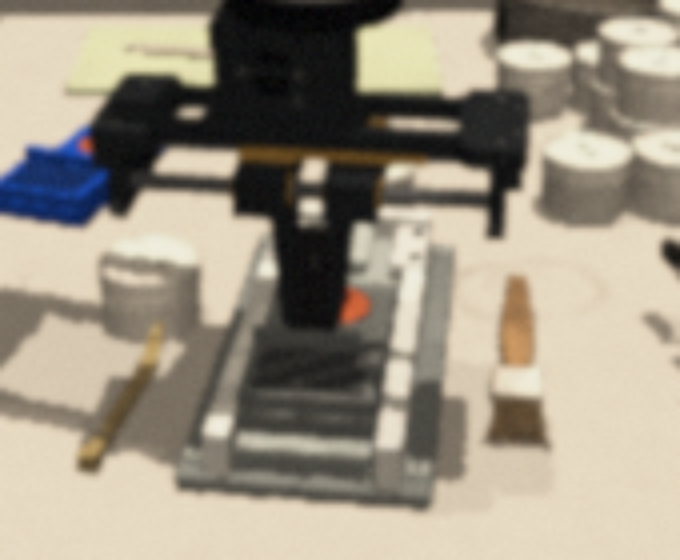

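```bash
python3 - <<'E'
from h import *
import cv2
f=cams.grab_frame("side")
s=manip.read_state();print(s["ee_pos"],s["wrist_force"])
g=lambda X:((proj(f,X)-[170,150])*4).round()
e=np.array([np.cos(np.radians(81)),np.sin(np.radians(81)),0])
print("tcp",g(s["ee_pos"]),"tcp rear edge",g(s["ee_pos"]-9*e),"pad",g([493.4,-141.5,48]),"ridge rear top",g(np.array([493.4,-141.5,56])+20.5*e),"rear edge",g(np.array([493.4,-141.5,48])-21*e))
im=f["image"][195:250,210:290,::-1]
cv2.imwrite("pics/side3c.png",cv2.resize(im,None,fx=8,fy=8,interpolation=cv2.INTER_CUBIC))
E
```

```text
[ 494.56043829 -135.8462332    46.58064645] [-0.00618078 -1.04194957  0.44558893]
tcp [315. 363.] tcp rear edge [313. 373.] pad [313. 367.] ridge rear top [319. 330.] rear edge [307. 391.]
```

View pics/side3c.png

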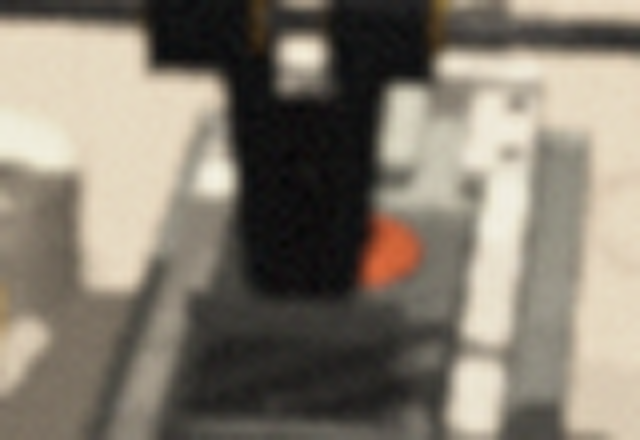

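```bash
python3 - <<'E'
from h import *
import cv2
f=cams.grab_frame("side")
g=lambda X:((proj(f,X)-[170,150])*4).round()
print("side1 tcp",g([492.5,-139,128]))
f2=dict(np.load("w2.npz"))
print("wrist tcp",proj(f2,[492.5,-139.6,128.7]))
for n in ["top","wrist"]:
    q=cams.grab_frame(n); np.savez(n+"3.npz",**q); im=q["image"][:,:,::-1]
    if n=="top":
        print(proj(q,[494.5,-135.8,46.5])); im=cv2.resize(im[100:250,220:380],None,fx=4,fy=4)
    else: print(proj(q,[494.5,-135.8,46.5]))
    cv2.imwrite(f"pics/{n}3.png",im)
E
```

```text
side1 tcp [311. 212.]
wrist tcp [259.71715072 232.7570852 ]
[341.86267221 186.00450423]
[259.16922119 230.86410969]
```

View pics/wrist3.png

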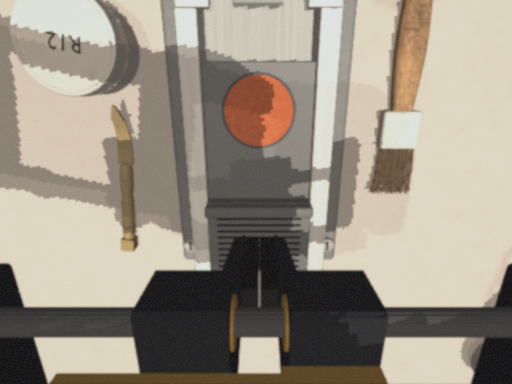

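View pics/top3.png

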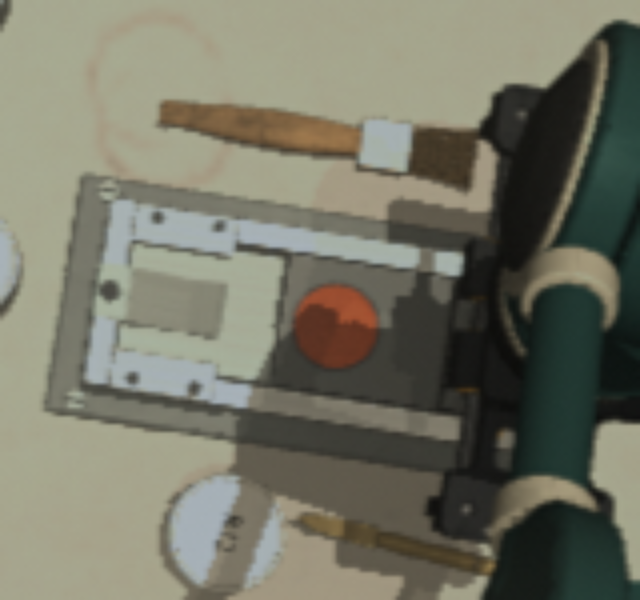

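The reported TCP doesn't match what the cameras see. The side view shows the fingertips at crop row 327, where row 363 was predicted, and side1 had the same offset of about 11 px. I'll check whether the tips are simply higher than reported.

```bash
python3 - <<'E'
from h import *
f=cams.grab_frame("side"); w=dict(np.load("wrist3.npz"))
p=np.array([494.5,-135.8,46.5]);e=np.array([np.cos(np.radians(81)),np.sin(np.radians(81)),0])
for dz in (0,10,15,20,25):
  for s in(-9,9):
    X=p+e*s+[0,0,dz]; print(dz,s,"side",((proj(f,X)-[170,150])*4).round(),"wrist",proj(w,X).round(1))
for dx in (10,20,30): print("fwd",dx,((proj(f,p+e*(dx-9))-[170,150])*4).round(),proj(w,p+e*(dx+9)).round(1))
E
```

```text
0 -9 side [313. 373.] wrist [259.2 243.6]
0 9 side [317. 353.] wrist [259.1 217.8]
10 -9 side [313. 355.] wrist [259.2 251.6]
10 9 side [317. 335.] wrist [259.1 224.6]
15 -9 side [313. 346.] wrist [259.2 255.9]
15 9 side [317. 326.] wrist [259.1 228.4]
20 -9 side [313. 336.] wrist [259.2 260.4]
20 9 side [317. 317.] wrist [259.1 232.3]
25 -9 side [313. 327.] wrist [259.2 265.3]
25 9 side [318. 308.] wrist [259.1 236.5]
fwd 10 [315. 362.] [259.  202.7]
fwd 20 [318. 351.] [259.  187.1]
fwd 30 [320. 340.] [258.9 171. ]
```

With the tips 25 mm above the reported TCP, both cameras agree (side row 327, wrist row 236.5). So the real tips are at about z = 71 and contact is expected at a reported z of about 23. I'll descend gently and watch the force.

```bash
python3 -m jog '[{"jaw":1,"delta_pos":[0,0,-0.3],"delta_rot":[0,0,0]},{"jaw":1,"delta_pos":[0,0,-0.3],"delta_rot":[0,0,0]},{"jaw":1,"delta_pos":[0,0,0],"delta_rot":[0,0,0]},{"jaw":1,"delta_pos":[0,0,0],"delta_rot":[0,0,0]}]'
python3 -m jog '[{"jaw":1,"delta_pos":[0,0,-0.1],"delta_rot":[0,0,0]},{"jaw":1,"delta_pos":[0,0,-0.1],"delta_rot":[0,0,0]},{"jaw":1,"delta_pos":[0,0,0],"delta_rot":[0,0,0]},{"jaw":1,"delta_pos":[0,0,0],"delta_rot":[0,0,0]}]'
python3 - <<'E'
from h import *
import cv2
f=cams.grab_frame("side"); im=f["image"][195:250,210:290,::-1]
cv2.imwrite("pics/side4c.png",cv2.resize(im,None,fx=8,fy=8,interpolation=cv2.INTER_CUBIC))
q=cams.grab_frame("wrist");cv2.imwrite("pics/wrist4.png",q["image"][:,:,::-1])
E
```

```text
time_s: 4.17
ee_pos: [493.4, -135.6, 30.3]
tool_rot: [-179.9, -0.0, 80.8]
wrist_force: [0.6, 0.6, -0.2]
gripper_width: 0.5
time_s: 4.5
ee_pos: [494.4, -135.9, 26.4]
tool_rot: [-180.0, -0.0, 80.8]
wrist_force: [0.4, 0.0, 0.7]
gripper_width: 0.2
```

View pics/side4c.png

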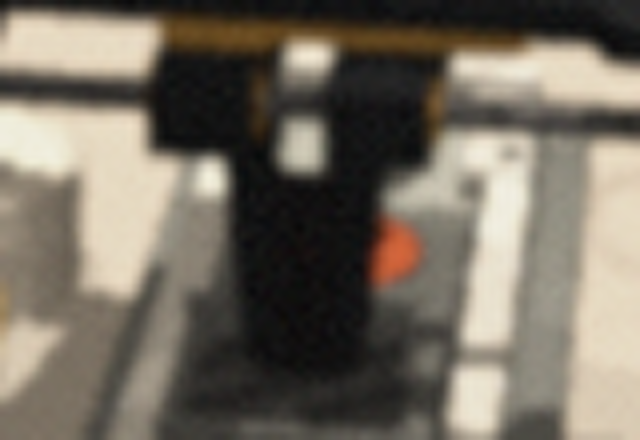

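View pics/wrist4.png

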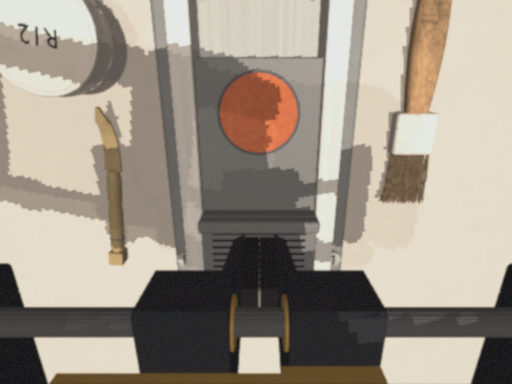

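The tip is just above the pad (side crop (310,365)) and behind the ridge (wrist rows 237 and 222). I'll press on.

```bash
python3 -m jog '[{"jaw":1,"delta_pos":[0,0,-0.1],"delta_rot":[0,0,0]},{"jaw":1,"delta_pos":[0,0,-0.1],"delta_rot":[0,0,0]},{"jaw":1,"delta_pos":[0,0,0],"delta_rot":[0,0,0]},{"jaw":1,"delta_pos":[0,0,0],"delta_rot":[0,0,0]}]'
python3 -m jog '[{"jaw":1,"delta_pos":[0,0,-0.1],"delta_rot":[0,0,0]},{"jaw":1,"delta_pos":[0,0,-0.1],"delta_rot":[0,0,0]},{"jaw":1,"delta_pos":[0,0,0],"delta_rot":[0,0,0]},{"jaw":1,"delta_pos":[0,0,0],"delta_rot":[0,0,0]}]'
```

```text
time_s: 4.93
ee_pos: [495.1, -136.1, 22.2]
tool_rot: [179.9, 0.0, 80.8]
wrist_force: [-2.2, -0.3, 5.8]
gripper_width: 0.1
time_s: 5.27
ee_pos: [495.2, -136.2, 17.7]
tool_rot: [179.9, 0.0, 80.8]
wrist_force: [-3.4, -0.2, 9.3]
gripper_width: 0.6
```

```bash
python3 -m jog '[{"jaw":1,"delta_pos":[0,0,-0.1],"delta_rot":[0,0,0]},{"jaw":1,"delta_pos":[0,0,-0.1],"delta_rot":[0,0,0]},{"jaw":1,"delta_pos":[0,0,0],"delta_rot":[0,0,0]},{"jaw":1,"delta_pos":[0,0,0],"delta_rot":[0,0,0]}]'
```

```text
time_s: 5.6
ee_pos: [495.3, -136.2, 13.5]
tool_rot: [179.9, 0.0, 80.8]
wrist_force: [-3.3, 2.4, 15.3]
gripper_width: 0.7
```

```bash
python3 -m jog '[{"jaw":1,"delta_pos":[0,0,-0.06],"delta_rot":[0,0,0]},{"jaw":1,"delta_pos":[0,0,0],"delta_rot":[0,0,0]},{"jaw":1,"delta_pos":[0,0,0],"delta_rot":[0,0,0]}]'
```

```text
time_s: 5.85
ee_pos: [495.4, -136.3, 13.4]
tool_rot: [180.0, 0.0, 80.8]
wrist_force: [-7.9, 1.9, 25.5]
gripper_width: 0.3
```

The bed is on its stop: z has stalled at 13.4 and the force is 25 N. I'll ease off slightly and push along (0.156, 0.988).

```bash
python3 -m jog '[{"jaw":1,"delta_pos":[0,0.08,0.02],"delta_rot":[0,0,0]},{"jaw":1,"delta_pos":[0.012,0.08,0],"delta_rot":[0,0,0]},{"jaw":1,"delta_pos":[0.012,0.08,0],"delta_rot":[0,0,0]},{"jaw":1,"delta_pos":[0.012,0.08,0],"delta_rot":[0,0,0]},{"jaw":1,"delta_pos":[0.012,0.08,0],"delta_rot":[0,0,0]}]'
python3 -m jog '[{"jaw":1,"delta_pos":[0.02,0.12,0],"delta_rot":[0,0,0]},{"jaw":1,"delta_pos":[0.02,0.12,0],"delta_rot":[0,0,0]},{"jaw":1,"delta_pos":[0.02,0.12,0],"delta_rot":[0,0,0]},{"jaw":1,"delta_pos":[0.02,0.12,0],"delta_rot":[0,0,0]}]'
python3 - <<'E'
from h import *
import cv2
q=cams.grab_frame("wrist");cv2.imwrite("pics/wrist5.png",q["image"][:,:,::-1])
E
```

```text
time_s: 6.27
ee_pos: [497.9, -128.7, 13.6]
tool_rot: [179.7, 0.2, 80.9]
wrist_force: [-5.0, -6.4, 15.9]
gripper_width: 0.4
time_s: 6.6
ee_pos: [499.8, -116.7, 13.6]
tool_rot: [179.8, 0.2, 80.9]
wrist_force: [-5.1, -8.3, 18.1]
gripper_width: 0.1
```

View pics/wrist5.png

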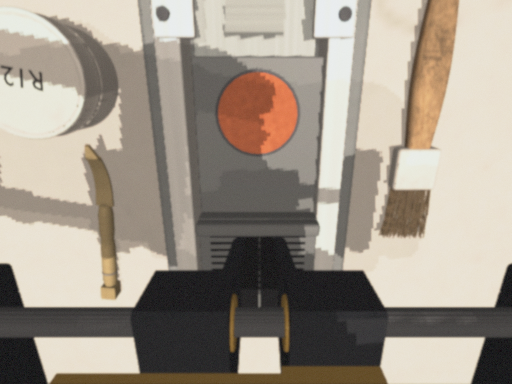

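The carrier travels with the fingers and the ridge-to-tip gap is unchanged. Its front (row 57) is close to the lips (row 38). I'll press a little more and go on under the lips.

```bash
python3 -m jog '[{"jaw":1,"delta_pos":[0,0,-0.03],"delta_rot":[0,0,0]},{"jaw":1,"delta_pos":[0.016,0.12,0],"delta_rot":[0,0,0]},{"jaw":1,"delta_pos":[0.016,0.12,0],"delta_rot":[0,0,0]},{"jaw":1,"delta_pos":[0.016,0.12,0],"delta_rot":[0,0,0]},{"jaw":1,"delta_pos":[0.016,0.12,0],"delta_rot":[0,0,0]}]'
python3 -m jog '[{"jaw":1,"delta_pos":[0.016,0.12,0],"delta_rot":[0,0,0]},{"jaw":1,"delta_pos":[0.016,0.12,0],"delta_rot":[0,0,0]},{"jaw":1,"delta_pos":[0.016,0.12,0],"delta_rot":[0,0,0]},{"jaw":1,"delta_pos":[0.016,0.12,0],"delta_rot":[0,0,0]}]'
python3 - <<'E'
from h import *
import cv2
q=cams.grab_frame("wrist");cv2.imwrite("pics/wrist6.png",q["image"][:,:,::-1])
E
```

```text
time_s: 7.07
ee_pos: [501.7, -105.4, 13.6]
tool_rot: [179.7, 0.3, 80.9]
wrist_force: [-7.4, -9.9, 22.2]
gripper_width: 0.2
time_s: 7.4
ee_pos: [504.1, -94.0, 13.6]
tool_rot: [179.6, 0.4, 80.9]
wrist_force: [-4.6, -14.8, 17.9]
gripper_width: 0.5
```

View pics/wrist6.png

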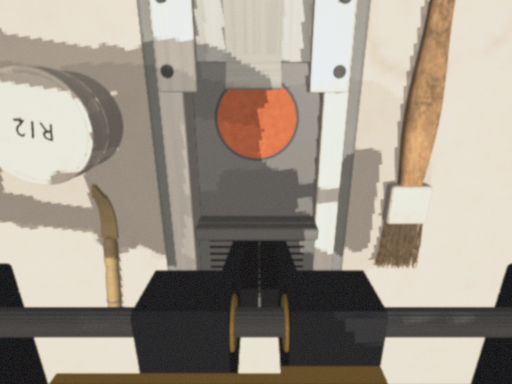

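The front has passed under both lips and the leaf is riding on the carrier at about (258,75). The ridge is now at the fingertips. Continuing.

```bash
python3 -m jog '[{"jaw":1,"delta_pos":[0,0.12,-0.02],"delta_rot":[0,0,0]},{"jaw":1,"delta_pos":[0.01,0.12,0],"delta_rot":[0,0,0]},{"jaw":1,"delta_pos":[0.01,0.12,0],"delta_rot":[0,0,0]},{"jaw":1,"delta_pos":[0.016,0.12,0],"delta_rot":[0,0,0]},{"jaw":1,"delta_pos":[0.016,0.12,0],"delta_rot":[0,0,0]}]'
python3 -m jog '[{"jaw":1,"delta_pos":[0.016,0.12,0],"delta_rot":[0,0,0]},{"jaw":1,"delta_pos":[0.016,0.12,0],"delta_rot":[0,0,0]},{"jaw":1,"delta_pos":[0.016,0.12,0],"delta_rot":[0,0,0]}]'
python3 - <<'E'
from h import *
import cv2
q=cams.grab_frame("wrist");cv2.imwrite("pics/wrist7.png",q["image"][:,:,::-1])
E
```

```text
time_s: 7.87
ee_pos: [506.6, -78.9, 13.6]
tool_rot: [179.5, 0.3, 80.9]
wrist_force: [-3.3, -11.5, 19.4]
gripper_width: 0.4
time_s: 8.12
ee_pos: [508.1, -69.6, 13.7]
tool_rot: [179.5, 0.3, 80.9]
wrist_force: [-2.2, -11.3, 18.7]
gripper_width: 0.3
```

View pics/wrist7.png

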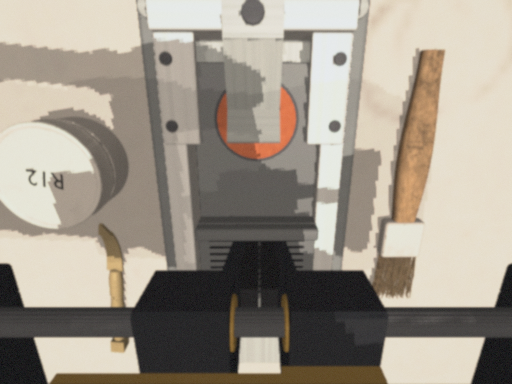

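The front edge (row 62) is about 8–10 mm short of the stop (row 40). I'll finish slowly and watch the y force.

```bash
python3 -m jog '[{"jaw":1,"delta_pos":[0.012,0.1,0],"delta_rot":[0,0,0]},{"jaw":1,"delta_pos":[0.012,0.1,0],"delta_rot":[0,0,0]},{"jaw":1,"delta_pos":[0.012,0.08,0],"delta_rot":[0,0,0]}]'
python3 -m jog '[{"jaw":1,"delta_pos":[0.008,0.06,0],"delta_rot":[0,0,0]},{"jaw":1,"delta_pos":[0.008,0.06,0],"delta_rot":[0,0,0]}]'
python3 - <<'E'
from h import *
import cv2
q=cams.grab_frame("wrist");im=q["image"][:,:,::-1]
cv2.imwrite("pics/wrist8.png",cv2.resize(im[0:260,130:380],None,fx=2.3,fy=2.3,interpolation=cv2.INTER_CUBIC))
E
```

```text
time_s: 8.42
ee_pos: [509.3, -62.4, 13.6]
tool_rot: [179.4, 0.3, 80.9]
wrist_force: [-2.3, -11.9, 17.8]
gripper_width: 0.7
time_s: 8.58
ee_pos: [509.7, -59.4, 13.6]
tool_rot: [179.4, 0.3, 80.9]
wrist_force: [-1.9, -10.4, 18.0]
gripper_width: 0.3
```

View pics/wrist8.png

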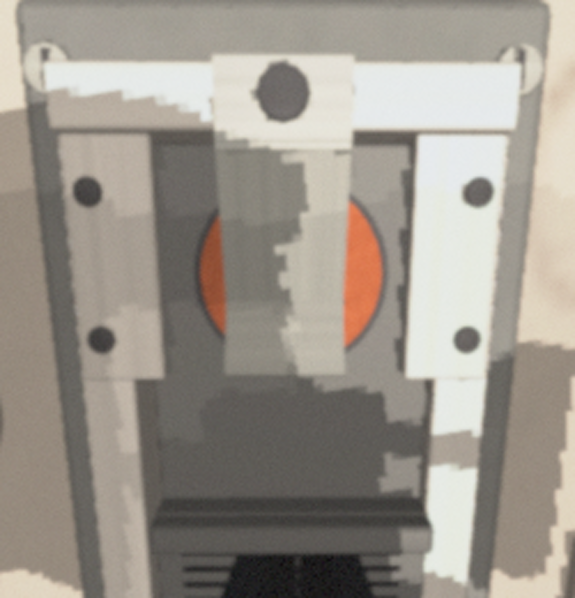

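It is nearly home, with only a dark strip left at the stop (row 140). I'll push until the force rises.

```bash
python3 -m jog '[{"jaw":1,"delta_pos":[0.006,0.06,0],"delta_rot":[0,0,0]},{"jaw":1,"delta_pos":[0.006,0.06,0],"delta_rot":[0,0,0]}]'
python3 -m jog '[{"jaw":1,"delta_pos":[0.006,0.05,0],"delta_rot":[0,0,0]},{"jaw":1,"delta_pos":[0,0,0],"delta_rot":[0,0,0]}]'
```

```text
time_s: 8.8
ee_pos: [509.9, -58.3, 13.7]
tool_rot: [179.4, 0.4, 81.0]
wrist_force: [-2.9, -24.3, 18.2]
gripper_width: 0.5
time_s: 8.97
ee_pos: [509.9, -58.3, 13.7]
tool_rot: [179.4, 0.6, 81.0]
wrist_force: [-3.2, -25.0, 19.2]
gripper_width: 0.4
```

It has stalled at y = -58.3 with 25 N forward, where home was predicted at about -58. I'll relax the forward push slightly while still pressing, then lift straight off.

```bash
python3 -m jog '[{"jaw":1,"delta_pos":[0,-0.06,0],"delta_rot":[0,0,0]},{"jaw":1,"delta_pos":[0,0,0],"delta_rot":[0,0,0]}]'
python3 -m jog '[{"jaw":1,"delta_pos":[0,0,0.06],"delta_rot":[0,0,0]},{"jaw":1,"delta_pos":[0,0,0.06],"delta_rot":[0,0,0]},{"jaw":1,"delta_pos":[0,0,0.06],"delta_rot":[0,0,0]},{"jaw":1,"delta_pos":[0,0,0.06],"delta_rot":[0,0,0]},{"jaw":1,"delta_pos":[0,0,0.06],"delta_rot":[0,0,0]},{"jaw":1,"delta_pos":[0,0,0.1],"delta_rot":[0,0,0]},{"jaw":1,"delta_pos":[0,0,0.1],"delta_rot":[0,0,0]},{"jaw":1,"delta_pos":[0,0,0],"delta_rot":[0,0,0]}]'
python3 -m jog '[{"jaw":1,"delta_pos":[0,0,0.3],"delta_rot":[0,0,0]},{"jaw":1,"delta_pos":[0,0,0.5],"delta_rot":[0,0,0]},{"jaw":1,"delta_pos":[0,0,0.6],"delta_rot":[0,0,0]},{"jaw":1,"delta_pos":[0,-0.4,0.6],"delta_rot":[0,0,0]},{"jaw":1,"delta_pos":[0,-0.6,0.6],"delta_rot":[0,0,0]},{"jaw":1,"delta_pos":[0,-0.6,0.6],"delta_rot":[0,0,0]},{"jaw":1,"delta_pos":[0,0,0.4],"delta_rot":[0,0,0]},{"jaw":1,"delta_pos":[0,0,0],"delta_rot":[0,0,0]},{"jaw":1,"delta_pos":[0,0,0],"delta_rot":[0,0,0]}]'
python3 - <<'E'
from h import *
import cv2
q=cams.grab_frame("wrist");np.savez("w9.npz",**q);im=q["image"][:,:,::-1]
cv2.imwrite("pics/wrist9.png",cv2.resize(im[0:240,150:370],None,fx=2.5,fy=2.5,interpolation=cv2.INTER_CUBIC))
q=cams.grab_frame("side");im=q["image"][:,:,::-1]
cv2.imwrite("pics/side9.png",cv2.resize(im[170:290,180:320],None,fx=5,fy=5))
q=cams.grab_frame("top");cv2.imwrite("pics/top9.png",q["image"][:,:,::-1])
E
```

```text
time_s: 9.13
ee_pos: [509.9, -58.3, 13.6]
tool_rot: [179.4, 0.4, 80.9]
wrist_force: [-3.6, -17.2, 19.5]
gripper_width: 0.6
time_s: 9.8
ee_pos: [504.9, -56.9, 20.9]
tool_rot: [180.0, 0.3, 80.9]
wrist_force: [1.4, -15.5, -7.0]
gripper_width: 0.7
time_s: 10.55
ee_pos: [505.3, -92.8, 111.9]
tool_rot: [180.0, -0.0, 80.8]
wrist_force: [-0.4, 0.3, 0.3]
gripper_width: 0.4
```

View pics/wrist9.png

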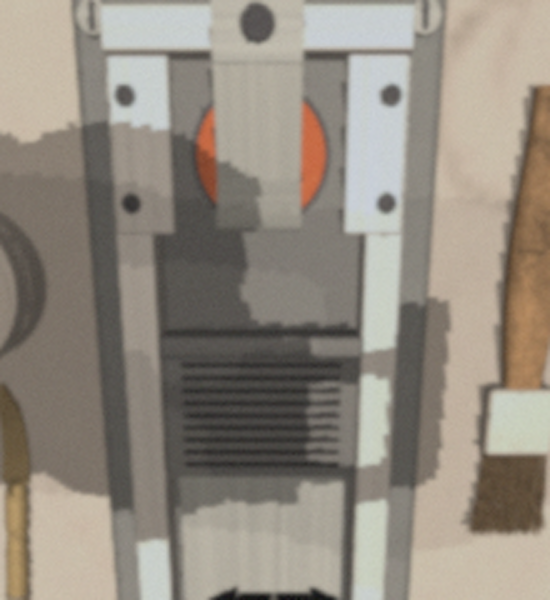

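View pics/side9.png

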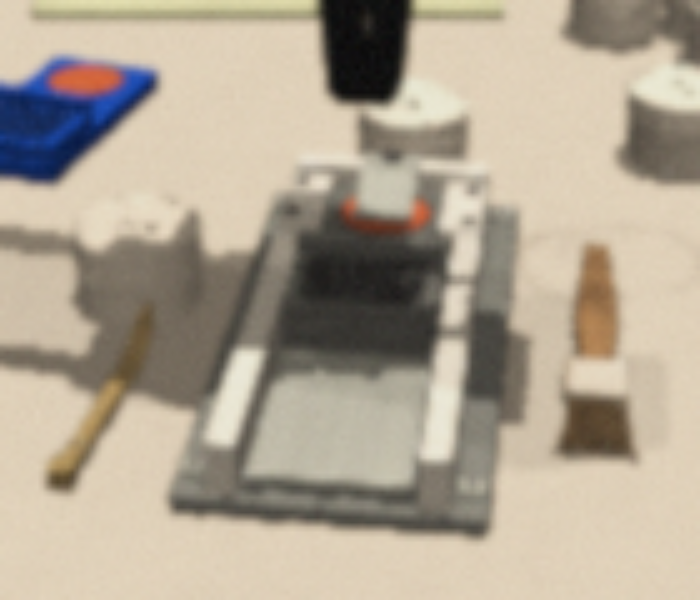

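View pics/top9.png

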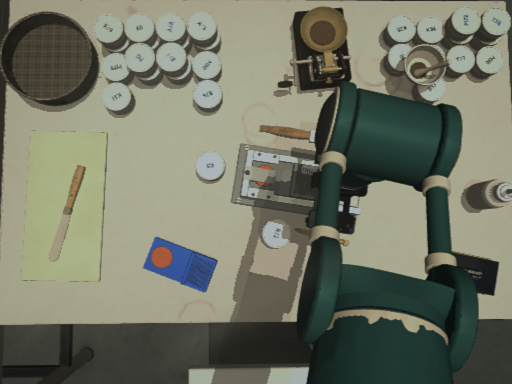

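The carrier sits under lips and leaf. I'll check the home position numerically.

```bash
python3 - <<'E'
from h import *
import cv2
f=dict(np.load("w9.npz"))
up=lambda u,v:((u+.5)/2.5-.5+150,(v+.5)/2.5-.5)
a=np.radians(81);e=np.array([np.cos(a),np.sin(a)]);o=np.array([507,-57.])
for nm,p,z,ex in[("lipL",(145,235),35.5,45),("lipR",(375,233),35.5,45),("stoptop",(330,52),40,95),("disc",(261,152),30.5,None),("ridgefront",(262,332),48.5,15),("padrear",(260,474),40.5,-34)]:
  w=unproj(f,up(*p),z)[:2]; print(nm,((w-o)@e).round(1),"expect",ex)
im=f["image"][10:80,180:320,::-1]
cv2.imwrite("pics/wrist9c.png",cv2.resize(im,None,fx=5.5,fy=5.5,interpolation=cv2.INTER_CUBIC))
E
```

```text
lipL 45.9 expect 45
lipR 46.1 expect 45
stoptop 95.4 expect 95
disc 70.0 expect None
ridgefront 17.3 expect 15
padrear -31.6 expect -34
```

View pics/wrist9c.png

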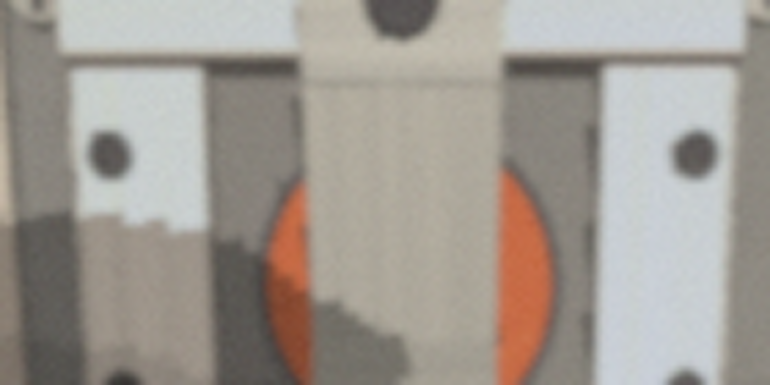

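The front lies flush against the stop with no gap visible, and the carrier is clamped under both lips and the leaf. The robot is clear of everything, so I'm handing in.

```bash
python3 - <<'E'
from h import *
s=manip.read_state(); print(s["time_s"],s["wrist_force"].round(1)); manip.sign_off()
E
```

```text
10.7 [-0.3 -0.3 -0. ]
the job is handed in; nothing more can be done
```

I pressed the grey carrier down onto the bed's stop with closed fingertips, at 15–25 N. I slid it about 75 mm under the lips and leaf spring until it stalled against the end stop at about 25 N forward. Then I eased the push, lifted the fingers off, and handed in at 10.7 s.

**Last checks**
- **Home position:** the last wrist picture shows no gap at the stop. The carrier's features measured 2–3 mm past the expected home position. The stage's own lips and stop read about 0.5–1 mm past theirs, so this is mostly within the camera error.
- **Clamping:** the carrier sits under both lips and the leaf spring.
- **Things around the stage:** the tins, brush and tool look unmoved, judged by eye only. In the last top view the arm hides part of the brush and tool.
- **Robot:** clear of everything, with wrist force near zero.

**Disagreements**
- **Fingertip height:** the closed fingertips were about 25 mm higher than the reported TCP. I worked from the cameras and the contact force.
- **On lift-off:** the fingers dragged on the ridge, with about 15 N still forward and 7 N upward. The later pictures showed the carrier still home.

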